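# Pinch open the punch case and put the stray punch back

## Task

Open the blue-lidded punch case by squeezing the two orange buttons of its front catch together, and swing the lid right back past upright so that it stays open. Then stand the stray brass-handled punch beside it in the one hole of the case's graded row that fits its steel shank, pushed down until its handle rests on the wooden block, and let go. Do not knock the punch over, and leave the tins, the loupe and the pack of cards where they are.

Things in the scene. Friction and masses are not known exactly. Their poses are not given: they have to be found in the camera images.
- riser: Plywood-topped bench riser, fixed, 385 (x) by 690 (y) mm, its flat top 75 mm above the table; the case, the punch and the things round them all stand on it. Origin: centre of its underside, on the table.
- case: Punch-set case, fixed on the riser: black tray 110 (x) by 160 (y) by 42 mm high, 5 mm walls, shut lid (top 72 mm above the riser). Origin: centre of its underside; x from the catch side (front, towards the robot) to the hinge side, z up. Inside, a wooden block (top 33 mm above the riser) has a row of 4 holes, 32 mm apart, from +y (left) to -y for 10, 14, 18, 22 mm shanks, 28 mm deep.
- hole_10 (a point): Centre of the mouth of the hole for a 10 mm shank, on the block's top, 33 mm above the riser (case frame y = +48 mm, x = 0). Occupied: a 10 mm punch is fixed in it, its handle 26 mm in diameter, top 69 mm above the riser.
- hole_14 (a point): Centre of the mouth of the hole for a 14 mm shank (opening 16 mm, empty), on the block's top (case frame y = +16 mm).
- hole_18 (a point): Centre of the mouth of the hole for an 18 mm shank (opening 20 mm, empty), on the block's top (case frame y = -16 mm).
- hole_22 (a point): Centre of the mouth of the hole for a 22 mm shank (opening 24 mm, empty), on the block's top (case frame y = -48 mm).
- catch (a point): Catch centre, midway between the two button faces, 32 mm above the riser, at case x = -90 mm; axes as the case: pinch along y. The grey housing between the buttons is 40 mm (y) by 26 mm (x), the lid's slotted steel tongue above it 37 mm wide (y), 46 to 51 mm above the riser; the buttons' hooks come up through the slot (to 57 mm) and hold the tongue down.
- button_left_face (a point): Centre of the outer face of the left (+y) orange button, 18 mm (x) by 16 mm (z), 32 mm above the riser; 31 mm from the catch centre when free. Moves with the button.
- button_right_face (a point): The same for the right (-y) button: 62 mm between the two faces when free, 44 mm when both are fully in.
- button_left (a joint): Travel of the left button towards the middle: 0 free, 0.009 m fully in. A spring pushes it back (2 N at first, 6 N fully in). Its hook lets go of the lid from 2 mm of travel; both hooks must be clear at the same moment.
- button_right (a joint): Travel of the right button towards the middle, as for the left.
- lid (a joint): Angle of the lid: 0 shut, grows as its front edge goes up and back, 2.0 rad at its stop. When both hooks are clear a weak spring lifts it by itself to about 1.0 rad (less if something is in its way); beyond that it must be pushed (under 1 N at the edge), and it stays where it is left.
- lid_hinge (a point): Middle of the lid's hinge line: at the far (+x) edge of the tray (case frame x = +55 mm), 42 mm above the riser, along the case's y.
- lid_edge (a point): Middle of the lid's front edge, 110 mm from the hinge line. The lid is an inverted tray, 160 mm wide along y, 30 mm deep with 4 mm walls, its open side towards the case. In front of this edge the tongue sticks out a further 50 mm.
- punch: The stray punch, loose, upright on its shank on the riser: steel shank 18 mm in diameter and 24 mm long with a chamfered foot, above it a brass handle 26 mm in diameter and 36 mm long; 60 mm high in all, 0.12 kg. Origin: centre of the foot (the end of the shank); z up along its axis. Seated, its foot is 24 mm below the hole's mouth.
- red_tin: Red ink tin, upright, 72 mm in diameter, 74 mm high; stands 71 to 76 mm from the punch, centre to centre, on one side. Origin: centre of its underside.
- loupe: Black stand magnifier, 36 mm in diameter, 42 mm high; 71 to 76 mm from the punch, centre to centre, on the other side from the red tin. Origin: centre of its underside.
- blue_tin: Blue ink tin, upright, 72 mm in diameter, 74 mm high, right of the case's catch. Origin: centre of its underside.
- card_deck: Pack of blank cards lying flat, 66 by 95 by 16 mm, right of the case. Origin: centre of its underside.

How it is judged:
By the outcome, as a careful person would: the job done as asked, in the order asked, and still so for the second after the job is handed in, with the robot touching nothing.
It also fails if it takes over 64 s, if anything falls off the work surface, if the arm or the gripper's body presses on something with over 40 N, if the wrist force passes 120 N, or if a joint passes its speed limit or range.

## Robot

A 6-joint arm with a two-finger parallel gripper is mounted at the origin on a cart in front of the work surface, level with it; the furniture and walls round the work are solid. World frame = base frame: x ahead of the robot, y to its left, z up, the work surface at z = 0. Lengths are in mm, angles in rad, forces in N, time in s.
With the tool pointing down it reaches from about 350 to 975 mm from the base axis. Payload 7.1 kg.
Tool frame: the origin (TCP) lies on the front face of the gripper's body, between the roots of the fingers; the fingertips stand 80 mm ahead of it and the grasp point (between the pads) lies 61 mm ahead of it (env.tips_ahead is the distance from the TCP to the fingertips, in mm); z points along the fingers, y is the line along which they close (so a half turn about z gives the same grasp; the last joint's range is limited). The gripper opens to 88 mm and grips with 3 to 60 N. Pads are 20 mm wide; open, the fingers measure 115 mm over their backs; the gripper's body (75 mm by 178 mm) begins 61 mm behind the grasp point.
Start: joints at [1.124, 0.423, 1.63, -0, 1.089, -0.019], TCP at [259.262, 568.673, 302.675] pointing down, gripper open.
Joint ranges: [-3, 3], [-0.9, 2.11], [0.09, 2.58], [-1.31, 4.45], [0.11, 2.69], [-2.54, 2.54]. Speed limits (rad/s): [2.39, 2.39, 3.01, 3.14, 3.14, 3.14].

## Interface

Orientations are given as a unit quaternion [x, y, z, w].
In Python, from station import env, cams gives the robot as it stands (env), with the cameras (cams). Calls block until the motion is done:
- env.reach(position, orientation): joint-space move of the TCP to a pose.
- env.move_l(position, rot=None, rate=150, f_stop=None): straight line of the TCP; rot=None keeps the orientation; rate is the mean speed in mm/s. With f_stop (N) it stops when the force on the tool has changed by that much, and returns True; else False.
- env.move_joints(angles): joint-space move.
- env.set_gripper(opening): finger opening in mm; the grip force is fixed at half the most; returns when the fingers have stopped.
- env.hold(seconds).
- env.ik(position, orientation): joint angles nearest the present ones, or None.
- env.read_state(): the state.
- cams.camera(name): name is "side" or "top"; returns the picture (384x512x3 uint8, blue, green, red); there is no depth.
- cams.camera_params(name): a dict with "fx", "fy", "cx", "cy" (pixels), "pose" (4x4, takes a point from camera to world coordinates). Camera axes: x right, y up, looking along -z (the intrinsics and any distortion apply to the point x, -y, -z); pixel columns grow to the right and rows downward; lengths in mm; the calibration is good to about 2 mm. A picture is of the moment at which its call begins. camera_params takes no time and is no camera call.
A pose or a line that the arm cannot do raises env.IKError and nothing moves.
- env.sign_off(): hands the job in; it is judged then, once.
The state is a dict: "time_s": time; "qpos": joint angles; "dq": joint speeds; "tau": joint torques, N m; "tool_pos": TCP position; "orientation": TCP orientation; "force": force on the tool from outside, world axes, zero at the start; "wrist_torque": the same for the moment, N m; "width": finger opening in mm; "grip_force": force on a finger pad.
Only numpy, scipy, OpenCV 4.12 (cv2) and the standard library are available. Lean on these libraries where they do the work, as an engineer would, in place of code of your own. Each camera call takes 0.05 s, during which the arm holds its last target. There are 200 camera calls.

## Working session

There is one attempt and no reset: what is moved stays moved. The work goes in short steps, each a Python script; the robot and the scene stay as the last script left them, time stands still between calls to the robot, and variables do not carry over. Pictures are saved under pics/ and viewed, at most 10 in all, crops included, and the job is handed in when it is done.

```bash
mkdir -p pics; ls
python3 - <<'E'
from station import env, cams
import cv2
for n in("side","top"):
    cv2.imwrite(f"pics/{n}0.png",cams.camera(n)); p=cams.camera_params(n); print(n,p)
s=env.read_state();print(s)
E
```

```text
pics
station.py
side {'fx': 456.37815939480373, 'fy': 456.37815939480373, 'cx': 259.29295283625197, 'cy': 188.2495739359361, 'pose': array([[ 9.84368357e-01,  1.09449310e-01, -1.37984730e-01,
         4.70221233e+02],
       [-1.74811817e-01,  7.02559246e-01, -6.89819785e-01,
        -6.57605041e+02],
       [ 2.14421484e-02,  7.03158130e-01,  7.10710123e-01,
         8.29610450e+02],
       [ 0.00000000e+00,  0.00000000e+00,  0.00000000e+00,
         1.00000000e+00]])}
top {'fx': 463.2782354341663, 'fy': 463.2782354341663, 'cx': 257.79153205402406, 'cy': 188.61547114796906, 'pose': array([[ 1.38348359e-02,  9.95605821e-01, -9.26155796e-02,
         4.81801010e+02],
       [-9.99903745e-01,  1.36782643e-02, -2.32514414e-03,
         1.98915322e+01],
       [-1.04810666e-03,  9.26388329e-02,  9.95699226e-01,
         1.26686669e+03],
       [ 0.00000000e+00,  0.00000000e+00,  0.00000000e+00,
         1.00000000e+00]])}
{'time_s': 0.1, 'qpos': array([ 1.12400169e+00,  4.23790480e-01,  1.63060781e+00, -5.84032391e-06,
        1.08864393e+00, -1.89862602e-02]), 'dq': array([ 8.83934046e-04, -1.43391428e-03, -3.30818076e-03,  2.03818695e-03,
        5.95186749e-04, -9.37959458e-05]), 'tau': array([-1.40705928e-03, -5.45602226e+01, -2.74323428e+01,  6.45416253e-02,
        1.86845526e-02,  9.20708203e-06]), 'tool_pos': array([259.09421782, 568.32337233, 301.96536064]), 'orientation': array([ 2.12275339e-01,  9.77209627e-01, -7.05813291e-04, -1.64756888e-04]), 'force': array([-0.58615219,  0.0006517 ,  0.34492342]), 'wrist_torque': array([ 0.00578312,  0.01120086, -0.02965885]), 'grip_force': 0.0, 'width': 87.84020458814568}
```

View pics/side0.png

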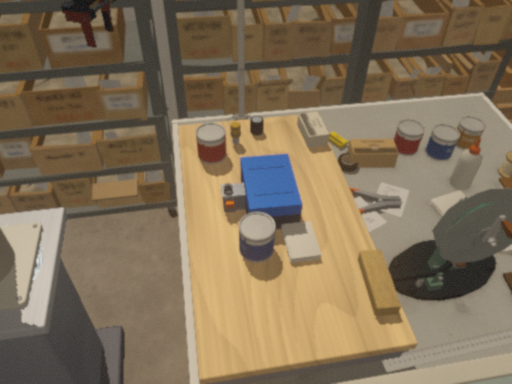

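View pics/top0.png

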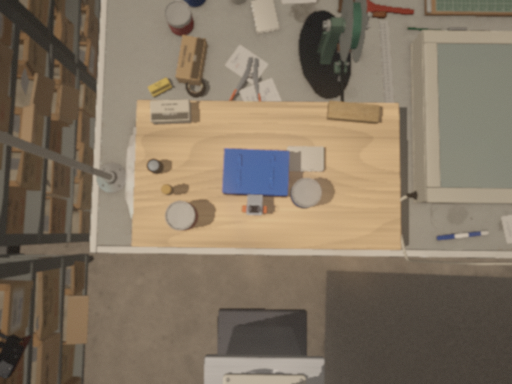

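Side view: catch with orange buttons at (231,196), lid at (270,187), punch at (235,130). Top view: lid at (256,172), buttons at (255,209), punch at (167,189), red tin (181,215), loupe (154,166), blue tin (306,193). Next I take measurements.

```bash
cat > h.py <<'E'
import numpy as np, cv2
from station import env, cams
P={n:cams.camera_params(n) for n in("side","top")}
def ray(n,u,v):
    p=P[n];T=p["pose"];d=np.array([(u-p["cx"])/p["fx"],-(v-p["cy"])/p["fy"],-1.])
    return T[:3,3],T[:3,:3]@d
def plane(n,uv,z):
    o,d=ray(n,*uv);return o+d*(z-o[2])/d[2]
def proj(n,X):
    p=P[n];T=p["pose"];c=T[:3,:3].T@(np.array(X)-T[:3,3]);return np.array([p["cx"]-p["fx"]*c[0]/c[2],p["cy"]+p["fy"]*c[1]/c[2]])
def tri(a,b):
    (o1,d1),(o2,d2)=ray("side",*a),ray("top",*b)
    s=np.linalg.lstsq(np.c_[d1,-d2],o2-o1,rcond=None)[0]
    x,y=o1+d1*s[0],o2+d2*s[1];return (x+y)/2,np.linalg.norm(x-y)
def mask(im,lo,hi,roi=None):
    m=cv2.inRange(cv2.cvtColor(im,cv2.COLOR_BGR2HSV),lo,hi)
    if roi: k=np.zeros_like(m);x0,y0,x1,y1=roi;k[y0:y1,x0:x1]=255;m&=k
    return m
def blobs(m,amin=8):
    n,l,s,c=cv2.connectedComponentsWithStats(m)
    return [(c[i].round(2).tolist(),s[i].tolist()) for i in range(1,n) if s[i,4]>=amin]
E
python3 - <<'E'
from h import *
S=cv2.imread("pics/side0.png");T=cv2.imread("pics/top0.png")
for n,im,r in(("side",S,(215,160,305,225)),("top",T,(215,140,294,200))):
    m=mask(im,(105,120,50),(125,255,255),r);c=max(cv2.findContours(m,0,1)[0],key=cv2.contourArea)
    R=cv2.minAreaRect(c);print(n,"lid",R);
    if n=="top": print([plane(n,q,147).round(1)[:2].tolist() for q in cv2.boxPoints(R)], plane(n,R[0],147))
for n,im,r in(("side",S,(215,175,250,215)),("top",T,(235,195,275,220))):
    print(n,"orange",blobs(mask(im,(3,130,120),(16,255,255),r),3))
for n,im,r in(("side",S,(226,115,246,150)),("top",T,(158,180,177,198))):
    print(n,"brass",blobs(mask(im,(15,110,20),(35,255,150),r)))
a=cv2.resize(S[110:215,190:310],None,fx=5,fy=5,interpolation=2)
cv2.imwrite("pics/s1.png",a)
b=cv2.resize(T[145:235,140:330],None,fx=4,fy=4,interpolation=2);cv2.imwrite("pics/t1.png",b)
E
```

```text
side lid ((270.2432556152344, 182.45944213867188), (53.92286682128906, 52.27887725830078), 80.53767395019531)
top lid ((263.5, 172.5), (41.0, 43.0), 90.0)
[[675.4, 62.4], [676.8, -42.8], [576.2, -43.6], [574.8, 60.7]] [625.57300073   9.14999592 147.        ]
side orange [([229.26, 202.41], [225, 200, 10, 6, 46])]
top orange [([243.69, 208.31], [242, 206, 4, 6, 16]), ([264.7, 209.26], [263, 206, 4, 7, 23])]
side brass [([235.22, 131.59], [231, 126, 10, 12, 103]), ([238.36, 146.85], [234, 144, 11, 6, 47])]
top brass [([170.07, 190.14], [168, 186, 4, 8, 14])]
```

View pics/s1.png

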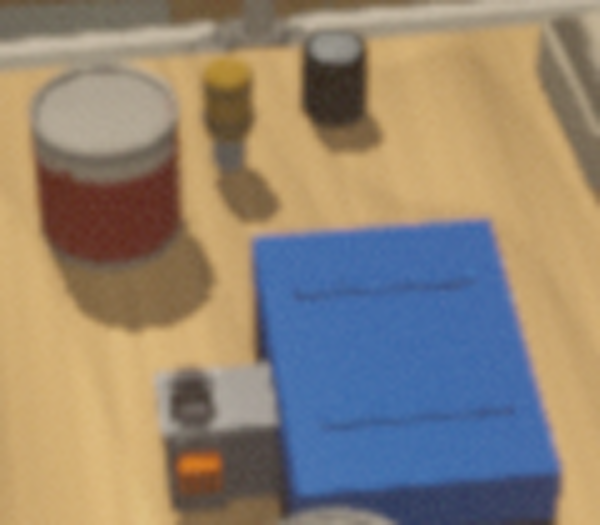

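View pics/t1.png

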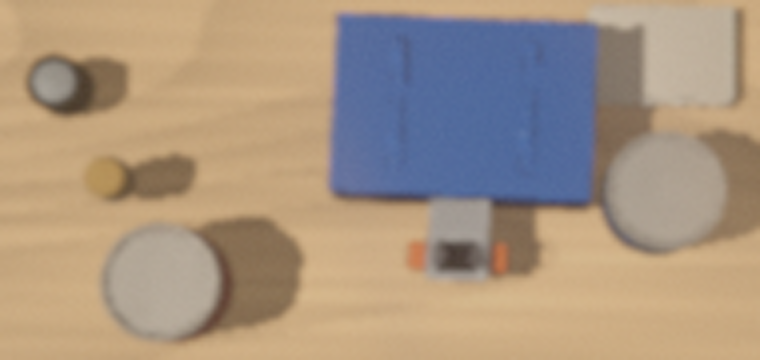

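Crops: the lid corners in t1 are (339,14), (597,25), (589,204) and (331,192). The buttons are at (417,256) and (501,258), and the brass top at (106,176). In s1 the brass top is at (228,75) and the right button at (200,471). Now the world positions.

Run:
```python
from h import *
S=cv2.imread("pics/side0.png");T=cv2.imread("pics/top0.png")
f=lambda im,x,y:cv2.cvtColor(im,cv2.COLOR_BGR2HSV)[y,x].tolist()
print("hsv top brass",f(T,166,188),"wood",f(T,190,200),"side brass",f(S,235,125),"low",f(S,235,133),"wood",f(S,245,150),"lid",f(T,230,170),f(T,275,170))
m=mask(T,(100,90,40),(130,255,255),(215,140,290,200));m=cv2.morphologyEx(m,3,np.ones((5,5)))
c=max(cv2.findContours(m,0,1)[0],key=cv2.contourArea);R=cv2.minAreaRect(c);print(R)
z=lambda u,v,o:((u+.5)/o[2]-.5+o[0],(v+.5)/o[2]-.5+o[1])
tz=(140,145,4);sz=(190,110,5)
C=[plane("top",z(*q,tz),147)[:2] for q in((339,14),(597,25),(589,204),(331,192))]
C=np.array(C);print(C.round(1).tolist(),"centre",C.mean(0),"size",np.linalg.norm(C[0]-C[1]),np.linalg.norm(C[1]-C[2]),"yaw",[np.degrees(np.arctan2(*(-1,1)*(C[0]-C[1])*1.)) ,np.degrees(np.arctan2(*(-1,1)*(C[3]-C[2])))])
# lid corner heights from both views
for n,s,t in(("TL",(490,221),(339,14)),("BL",(253,240),(331,192)),("TR",(557,464),(597,25)),):
    print(n,tri(z(*s,sz),z(*t,tz)))
print("punch top",tri(z(228,75,sz),z(106,176,tz)),plane("top",z(106,176,tz),135))
print("right button top edge",tri(z(200,456,sz),z(501,258,tz)))
for q in((417,256),(501,258)):print("button@115",plane("top",z(*q,tz),115))
print("redtin",plane("top",z(163,281,tz),149),"loupe",plane("top",z(55,83,tz),117),"blue",plane("top",z(666,191,tz),149))
```

```text
hsv top brass [18, 128, 180] wood [17, 95, 188] side brass [21, 175, 175] low [18, 144, 108] wood [17, 118, 154] lid [110, 113, 156] [110, 123, 154]
((255.8356170654297, 171.9383544921875), (63.10488510131836, 43.48870086669922), 2.12109637260437)
[[684.4, 105.7], [679.7, -52.2], [569.9, -48.2], [575.0, 108.3]] centre [627.24461234  28.37350183] size 157.9776380169283 109.91876165981814 yaw [np.float64(-1.689270536493666), np.float64(-1.8835875576047645)]
TL (array([685.54345327, 105.71610531, 145.19018471]), np.float64(1.67203077268328))
BL (array([576.24806932, 108.29212435, 145.94583808]), np.float64(2.2827915711365288))
TR (array([678.89337374, -51.95921676, 151.06323551]), np.float64(0.20847817105051974))
punch top (array([584.7617991 , 248.01872543, 132.19874055]), np.float64(1.0794766897786365)) [583.96830776 247.48376096 135.        ]
right button top edge (array([538.40615977,   4.28746566, 119.60481534]), np.float64(1.3290925982309765))
button@115 [538.49002044  56.49929235 115.        ]
button@115 [537.96621629   4.25920737 115.        ]
redtin [519.63470996 208.26219689 149.        ] loupe [643.62722546 284.92746811 117.        ] blue [578.24643584 -94.64226692 149.        ]
```

```bash
cat >> h.py <<'E'
from scipy.spatial.transform import Rotation as Ro
YAW=np.radians(-1.8); CASE=np.array([627.5,28.1])
def W(x,y):
    c,s=np.cos(YAW),np.sin(YAW);return CASE+[c*x-s*y,s*x+c*y]
def Q(psi,pos):
    """tool down, closing axis at angle psi from world y; of the two half turns, the one nearer mid-range of joint 6"""
    best=None
    for k in(0,np.pi):
        y=np.array([-np.sin(psi+k),np.cos(psi+k),0]);zz=np.array([0,0,-1.]);q=Ro.from_matrix(np.c_[np.cross(y,zz),y,zz]).as_quat()
        j=env.ik(pos,q)
        if j is not None and (best is None or abs(j[5])<best[0]):best=(abs(j[5]),q)
    return best[1]
def st(m=""):
    s=env.read_state();print(m,round(s["time_s"],1),s["tool_pos"].round(1),s["force"].round(1),round(s["width"],1),round(s["grip_force"],1))
E
python3 - <<'E'
from h import *
p=[*W(-90,0),300];q=Q(YAW,p);print(env.ik(p,q))
env.reach(p,q);st("above")
print(env.move_l([*W(-90,0),169],rate=120,f_stop=15));st("down")
cv2.imwrite("pics/s2.png",cv2.resize(cams.camera("side")[110:230,180:320],None,fx=4,fy=4,interpolation=2))
E
```

```text
[ 3.53674796e-02  3.00046383e-01  1.82390958e+00 -4.44089210e-16
  1.01763669e+00 -1.50401292e+00]
above 2.3 [537.6  31.6 300. ] [0.  0.5 0.1] 88.3 0.0
False
down 3.5 [538.   31.  169.6] [-0.  -0.3  1.2] 87.6 0.0
```

View pics/s2.png

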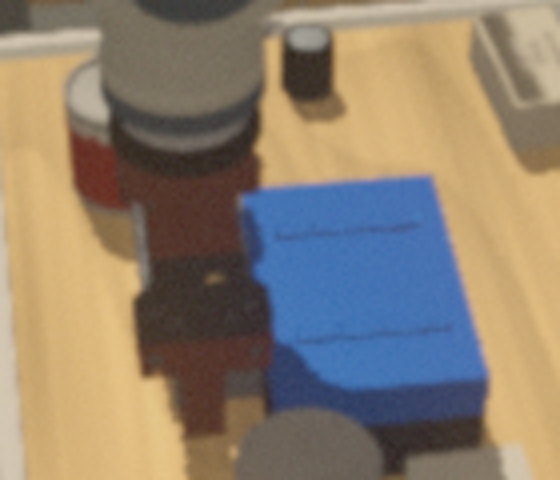

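The fingers straddle the catch, with the near finger at (205,400) in front of the right button, and the body clears the lid. Squeeze, rise and push the lid.

Run:
```python
from h import *
env.set_gripper(49);env.hold(.4);st("squeezed")
cv2.imwrite("pics/a.png",cams.camera("side"))
env.move_l([*W(-90,0),172],rate=40);env.set_gripper(86);st("released")
env.move_l([*W(-90,0),282],rate=100);st("up")
env.hold(.3)
S=cams.camera("side")
a=cv2.imread("pics/a.png")
cv2.imwrite("pics/s3.png",np.hstack([cv2.resize(i[90:230,190:320],None,fx=3,fy=3) for i in(a,S)]))
```

```text
squeezed 4.7 [537.5  30.9 169.1] [-1.6 -0.2  5.5] 49.0 4.7
released 5.8 [537.7  30.9 172.1] [-0.1  0.1  0. ] 86.1 0.0
up 7.0 [537.2  30.9 281.4] [-0.1 -0.2 -0.4] 85.6 0.0
```

View pics/s3.png

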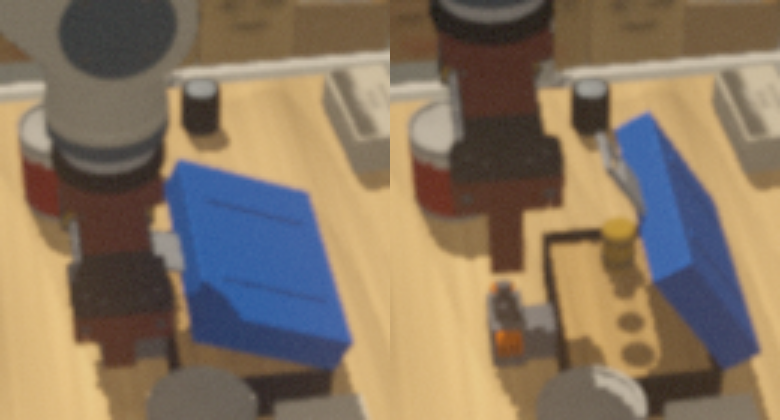

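The lid sprang open (left: partly open, right: about 1 rad), showing the row of holes. The tongue is upright at (622,175). Now push the lid back.

Run:
```python
from h import *
env.set_gripper(68)
r=env.move_l([*W(77,0),282],rate=110,f_stop=15);st(f"pushed {r}")
env.move_l([*W(-40,0),282],rate=200);st("back")
# stand clear of both views, above/left
p=[585,248,300];d=np.array([643.6-519.6,284.9-208.3]);psi=np.arctan2(d[1],d[0]);print(psi)
env.move_l([*W(-130,20),300],rate=200)
S,T=cams.camera("side"),cams.camera("top")
cv2.imwrite("pics/side1.png",S);cv2.imwrite("pics/top1.png",T)
a=cv2.resize(S[95:235,190:320],None,fx=3,fy=3,interpolation=2);b=cv2.resize(T[130:235,145:295],None,fx=2.6,fy=4,interpolation=2)
cv2.imwrite("pics/c3.png",np.hstack([a,b]))
```

```text
pushed False 9.5 [704.1  25.7 282.1] [-0.6 -0.4  0. ] 68.2 0.0
back 10.3 [588.5  29.4 282.7] [ 0.2 -0.1  0.6] 67.8 0.0
0.5533629995659094
```

View pics/c3.png

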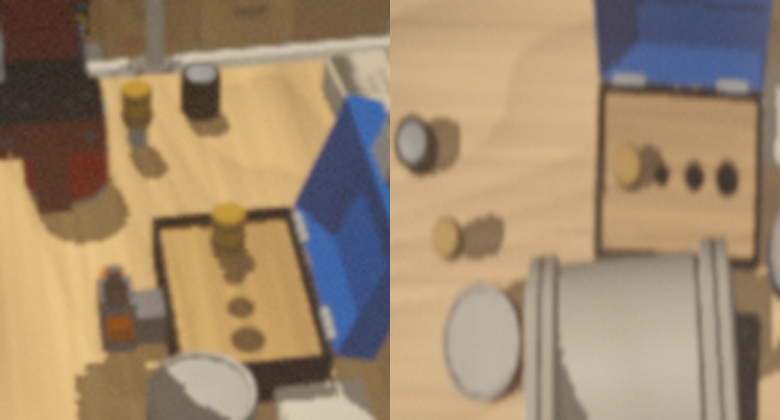

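The lid stands past upright. The holes are dark blobs in the top view: hole_18 is near full-image (262,174) and the punch near (166.5,189.5). In the side view hole_18 is near (270,197).

Run:
```python
from h import *
S,T=cv2.imread("pics/side1.png"),cv2.imread("pics/top1.png")
def wc(im,u,v,r,dark=True):
    g=cv2.cvtColor(im,6).astype(float);x0,y0=int(u)-r,int(v)-r;w=g[y0:y0+2*r+1,x0:x0+2*r+1]
    t=np.percentile(w,75);w=np.clip((t-w)-.35*(t-w.min()),0,None);Y,X=np.indices(w.shape);return (X*w).sum()/w.sum()+x0,(Y*w).sum()/w.sum()+y0
H={}
for n,u in(("14",249.5),("18",262),("22",275)):
    c=wc(T,u,174,5);H[n]=plane("top",c,108);print(n,np.round(c,2),H[n].round(1))
for n,uv in(("14",(267.5,191)),("18",(270,197)),("22",(272.5,208))):
    c=wc(S,*uv,5);print(n,"side",np.round(c,2),plane("side",c,108).round(1))
    print("pred top",W(0,{"14":16,"18":-16,"22":-48}[n]))
for n,u,v in(("top",166,189),("side",235,126)):
    im=S if n=="side" else T
    r=8;hsv=cv2.cvtColor(im,cv2.COLOR_BGR2HSV).astype(float)
    w=hsv[v-r:v+r+1,u-r:u+r+1,1]
    print(n);print(w[::1,::1].astype(int) if n=="top" else "")
for n,im in(("top",T),("side",S)):
    r=(158,180,176,198) if n=="top" else(226,116,246,150)
    print(n,[b for b in blobs(mask(im,(15,118 if n=="top" else 150,150),(30,255,255),r),8)])
```

```text
14 [247.64 172.4 ] [630.3  48.8 108. ]
18 [261.59 173.71] [627.4  13.6 108. ]
22 [274.17 174.34] [626.3 -18.2 108. ]
14 side [268.52 190.37] [629.4  33.1 108. ]
pred top [628.00257215  44.09210497]
18 side [269.85 197.04] [628.4  12.7 108. ]
pred top [626.99742785  12.10789503]
22 side [272.26 207.8 ] [627.4 -19.3 108. ]
pred top [625.99228356 -19.8763149 ]
top
[[ 93  90  91  90  91  91  92  93  91  91  93  91  93  91  92  92  91]
 [ 91  93  90  91  94  90  90  90  91  91  92  89  92  90  91  90  92]
 [ 92  91  90  91  90  91  95  94  93  95  94  91  90  91  88  90  91]
 [ 89  90  91  92  93  99 106 108 111 106 103  98  93  89  89  90  92]
 [ 90  89  92  93  99 111 119 123 125 119 119 110 103  96  92  93  96]
 [ 89  89  92  97 109 120 122 123 125 126 126 122 115 100  98  96  97]
 [ 91  90  93 105 117 125 125 123 125 126 126 125 119 113 100 100 100]
 [ 89  92  94 109 119 125 123 126 123 125 125 126 126 118 103  98 101]
 [ 90  92  98 111 120 121 125 125 125 127 123 125 126 118 108  97  97]
 [ 90  91  95 108 121 123 125 125 125 125 124 129 127 115 105 101  97]
 [ 90  91  93 104 115 123 123 125 125 124 127 127 120 116 109  99  97]
 [ 93  91  93  98 107 118 123 124 126 125 126 126 123 109 104 102  98]
 [ 90  90  90  94 100 106 113 118 122 122 120 118 109 102  99 100  95]
 [ 90  90  90  90  93  97 100 103 107 108 102  99  99  96  96  98  98]
 [ 90  90  90  91  90  93  93  93  94  95  91  92  94  94  95  93  94]
 [ 90  88  90  92  90  92  89  90  89  89  92  91  91  92  91  91  91]
 [ 91  90  90  90  93  90  90  90  90  90  91  89  89  90  90  88  88]]
side

top [([166.06, 188.84], [162, 185, 9, 9, 64])]
side [([234.79, 124.18], [231, 122, 9, 5, 39])]
```

Run:
```python
from h import *
X,e=tri((234.79,124.18),(166.06,188.84));print(X,e,plane("top",(166.06,188.84),135))
P2=(X[:2]+plane("top",(166.06,188.84),135)[:2])/2;psi=.553
p=[*P2,300];q=Q(psi,p);print(env.ik(p,q))
env.set_gripper(62);env.reach(p,q);st("above")
print(env.move_l([*P2,183],rate=100,f_stop=8));st("down")
env.set_gripper(15);st("grip")
env.move_l([*P2,190],rate=40);st("lift7")
cv2.imwrite("pics/s4.png",cv2.resize(cams.camera("side")[90:200,190:320],None,fx=5,fy=5,interpolation=2))
```

```text
[583.91357573 247.86114595 133.73905989] 0.7267112495360875 [583.43638615 247.62625145 135.        ]
[ 3.82640298e-01  4.39241158e-01  1.61090785e+00 -4.44089210e-16
  1.09144364e+00  1.40043663e+00]
above 13.8 [583.7 247.6 300. ] [ 0.3 -1.1  1. ] 62.0 0.0
False
down 15.1 [584.1 247.9 183.7] [ 0.5 -0.1  0.5] 62.0 0.0
grip 15.7 [583.7 247.7 183. ] [ 0.1 -0.   0.6] 25.4 30.0
lift7 16.1 [583.8 247.8 190.4] [-0.2  1.  -1.7] 25.4 30.0
```

View pics/s4.png

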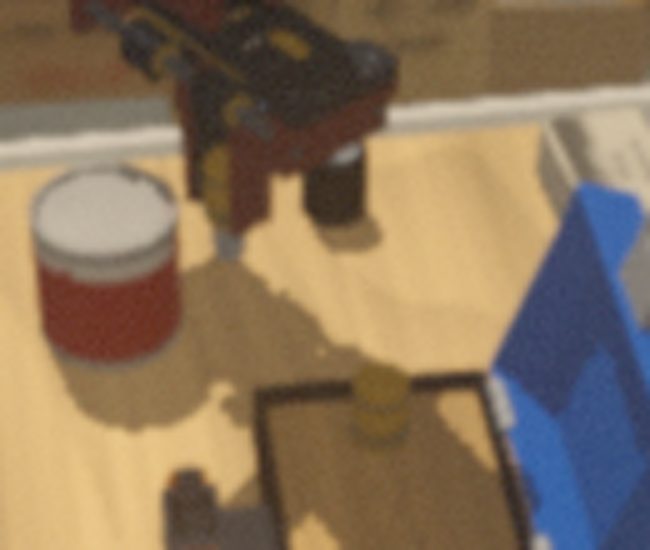

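The punch is held upright; the shank foot is at (230,245) and clear of the riser, and the tin and loupe are untouched. Carry it to hole_18 and insert with force stop, with a small search if needed.

Run:
```python
from h import *
s=env.read_state();R=(Ro.from_euler('z',YAW-.553)*Ro.from_quat(s["orientation"])).as_matrix()
zz=np.array([0,0,-1.]);y=R[:,1]*[1,1,0];y/=np.linalg.norm(y);q=Ro.from_matrix(np.c_[np.cross(y,zz),y,zz]).as_quat()
H=np.array([627.6,12.9])
x,yy,_=s["tool_pos"];env.move_l([x,yy,290],rate=150)
env.move_l([*H,290],rot=q,rate=150);env.move_l([*H,224],rate=100);env.hold(.2);st("hover")
off=[(0,0)]+[(r*np.cos(a),r*np.sin(a)) for r in(1.2,2.2) for a in np.arange(0,2*np.pi,np.pi/3 if r<2 else np.pi/5)]
for dx,dy in off:
    h=H+[dx,dy];env.move_l([*h,220],rate=60)
    hit=env.move_l([*h,192.5],rate=35,f_stop=6);st(f"{dx:.1f} {dy:.1f} {hit}")
    z=env.read_state()["tool_pos"][2]
    if z<208 or env.read_state()["time_s"]>48:break
cv2.imwrite("pics/s5.png",cv2.resize(cams.camera("side")[110:230,190:320],None,fx=4,fy=4,interpolation=2))
```

```text
hover 19.7 [628.   12.9 224.8] [ 0.9  0.4 -1.9] 25.2 30.0
0.0 0.0 True 20.7 [627.2  12.9 192. ] [-0.6  0.2  5.6] 24.9 30.0
```

View pics/s5.png

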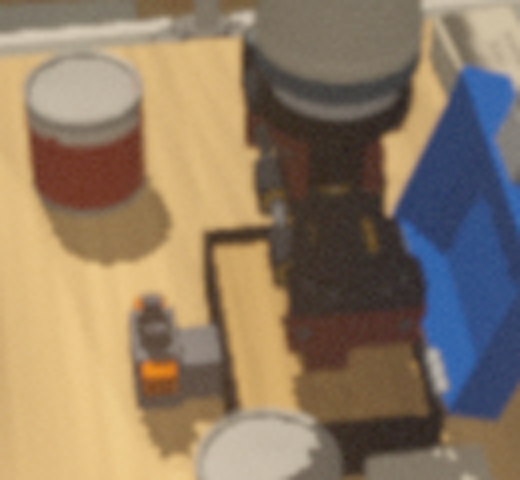

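It went straight in: contact came at TCP z 192, which is the seated height, with the fingers down in the tray at (320,350). Press a little more, release, withdraw and check.

Run:
```python
from h import *
p=env.read_state()["tool_pos"]
print(env.move_l([p[0],p[1],189.5],rate=20,f_stop=12));st("press")
p=env.read_state()["tool_pos"]
env.set_gripper(44);env.hold(.2);env.move_l([p[0],p[1],300],rate=90)
env.move_l([*W(-130,-30),330],rate=200);env.hold(.3);st("clear")
S,T=cams.camera("side"),cams.camera("top")
a=cv2.resize(S[95:235,190:320],None,fx=3,fy=3,interpolation=2);b=cv2.resize(T[125:230,145:295],None,fx=2.6,fy=4,interpolation=2)
cv2.imwrite("pics/c6.png",np.hstack([a,b]))
def top(im,n,r): return [b for b in blobs(mask(im,(15,118 if n=="top" else 150,150),(30,255,255),r),8)]
print(top(S,"side",(255,155,285,205)),top(T,"top",(230,160,272,185)))
```

```text
False
press 21.0 [627.5  13.  191.8] [-7.5 -0.8 18.5] 25.6 30.0
clear 24.2 [497.1   2.3 329.6] [-0.  -0.4  0.7] 44.0 0.0
[([265.68, 165.73], [261, 163, 11, 7, 56]), ([270.08, 185.41], [265, 182, 12, 8, 75])] [([235.6, 170.56], [231, 166, 10, 10, 73]), ([261.86, 171.86], [258, 168, 9, 9, 66])]
```

View pics/c6.png

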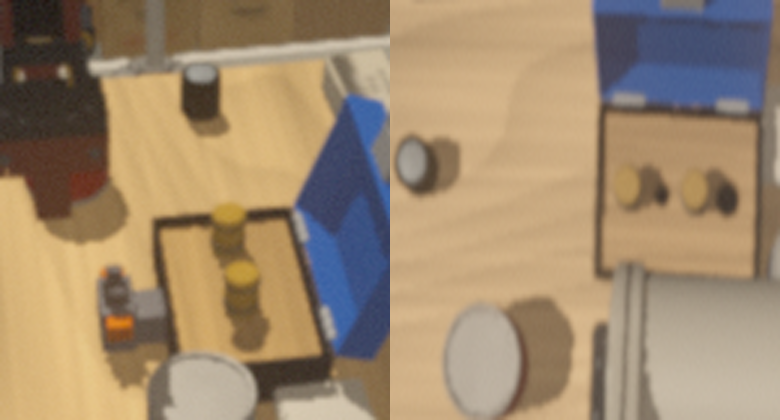

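The stray punch stands in hole_18 at (241,285) beside the fixed one at (229,225), the lid stays open, and the other things are in place. One height check, then hand in.

Run:
```python
from h import *
a=tri((265.68,165.73),(235.6,170.56));b=tri((270.08,185.41),(261.86,171.86));print(a,b)
if abs(a[0][2]-b[0][2])<5: print(env.sign_off())
```

```text
(array([630.15832321,  77.45138056, 141.71434182]), np.float64(0.11447679886147853)) (array([627.57954443,  13.13939891, 143.53722507]), np.float64(0.08246598982477521))
the job is handed in; nothing more can be done
None
```

The job is handed in: the case is open with its lid past upright, the punch is seated in the 18 mm hole and released, and the tins, loupe and cards were not touched.

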